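# Feel for the empty cells of a flap-covered crate and load the two long cartons

## Robot

A 6-joint arm with a two-finger parallel gripper is mounted at the origin on the work surface. World frame = base frame: x ahead of the robot, y to its left, z up, the work surface at z = 0. Lengths are in mm, angles in rad, forces in N, time in s.
With the tool pointing down it reaches from about 225 to 875 mm from the base axis. Payload 3.4 kg.
Tool frame: the origin (TCP) lies between the finger pads; the fingertips stand 11 mm ahead of it and the grasp point (between the pads) lies 8 mm behind it; z points along the fingers, y is the line along which they close (so a half turn about z gives the same grasp; the last joint's range is limited). The gripper opens to 85 mm and grips with 20 to 120 N. Pads are 22 mm wide; open, the fingers measure 114 mm over their backs; the gripper's body (76 mm by 85 mm) begins 54 mm behind the grasp point. The pads swing forward as they close: fully open they stand 13 mm farther back than shut.
Start: joints at [1.14, 0.276, 1.505, -0, 1.361, -0.121], TCP at [175.316, 547.655, 242.328] pointing down, gripper open.
Joint ranges: [-2.89, 2.89], [-0.75, 2.08], [0.22, 2.7], [-1.18, 4.32], [0.11, 2.71], [-2.7, 2.7]. Speed limits (rad/s): [2.57, 2.57, 3.14, 3.14, 3.14, 3.14].

## Interface

Orientations are given as a unit quaternion [x, y, z, w].
In Python, from bench import r, eyes, recognise, masks_of, pinpoint gives the robot as it stands.
- The arm moves only by the shell command python3 -m jog 'ROWS'. ROWS is JSON, a list that holds one entry, the list of rows, each a list of 7 numbers: the turn, a rotation vector about the tool's x, y, z in rad, then the shift along the tool's x, y, z in m, then the opening, from 0 (shut) to 1 (fully open). In form: [[[ax, ay, az, dx, dy, dz, fingers], ...]]. A call has 1 to 20 rows; each row shifts and turns the commanded pose from where the row before left it, along the tool's axes as they then stand; what a row does not reach is not made up. A row lasts 1/8 s, in which the tool goes at most 62.5 mm and 10.7 degrees, less where a joint would pass 70% of its speed; a pose out of reach is approached as far as the arm can. A call with a gripper value outside its range is refused whole. The fingers move at their own pace and stop on an object; the grip force is fixed at half the most. Time passes only in rows, so rows that do not move let the fingers close. It gives the time, the measured TCP pose, the force, the opening and the grip force at its end, in the units of the state.
- r.observe(): the state, without advancing time (a new reading comes with each control period).
- eyes.grab_frame(name): name is "scene" or "top"; returns the picture (480x640x3 uint8, red, green, blue); there is no depth.
- eyes.camera_params(name): a dict with "intrinsics" (3x3 intrinsics, pixels), "eye" and "rotation" of the camera in the world. Camera axes: x right, y up, looking along -z (the intrinsics and any distortion apply to the point x, -y, -z); pixel columns grow to the right and rows downward; lengths in mm; the calibration is good to about 2 mm. A picture is of the moment at which its call begins. camera_params takes no time and is no camera call.
- r.sign_off(): hands the job in; it is judged then, once.
Trained networks look in the newest picture that a camera, given by its name, has taken for a name from the list of things; names that differ only in an ending like _2 or _b are one class to them, and where a whole thing is asked for, a point or a joint stands for the part that bears it (a point fixed in the world has none). Each returns a list of dicts, best first, with "conf" (0 to 1); they miss things now and then, are a little off and sometimes report something else, mostly with a low value. They report only what shows in the picture. A call takes as long as a camera call. They do not tell look-alikes from the thing itself.
- recognise(camera, target): "position" ([x, y, z] in mm, in the coordinates of the camera as it stood for that picture, good to about 4 mm: the middle of the surface that is visible of it).
- masks_of(camera, target): "mask" (480x640 bool, what is visible of it).
- pinpoint(camera, target): "position" ([x, y, z] in mm, in the coordinates of the camera as it stood for that picture, good to about 4 mm: a listed point, or the origin of a listed thing).
The state is a dict: "t": time; "q": joint angles; "qvel": joint speeds; "tau": joint torques, N m; "eef_pos": TCP position; "ee_rot": TCP orientation; "contact_force": force on the tool from outside, world axes, zero at the start; "wrist_torque": the same for the moment, N m; "gripper_width": opening from 0.0 (shut) to 1.0 (fully open); "finger_force": force on a finger pad.
Only numpy, scipy, OpenCV 4.12 (cv2) and the standard library are available. Lean on these libraries where they do the work, as an engineer would, in place of code of your own. Each camera call takes 0.05 s, during which the arm holds its last target. There are 200 camera calls.

## Task

Two of the five cells in the sloping crate are empty, the other three already hold a short carton, and sprung flaps hide them all. Before you touch the two long cartons, push on the flaps with the fingertips until one gives way well into its cell (over a full cell it stays put); then stand both long cartons in the two empty cells, pushed down through the flaps fully home on the cell floors, let go, and leave the other things on the table where they are.

Things in the scene. Friction and masses are not known exactly. Their poses are not given: they have to be found in the camera images.
- cells: grey plastic crate, 71 (x) by 270 (y) by 75 mm deep, fixed, sloping to the robot. Origin: centre of its mouth (open top plane). z points out of the mouth, 0.5 rad from vertical towards the robot; x up the slope, y along the row. Five cells at x = 0, y = -106, -53, 0, 53, 106 mm, inside 61 (x) by 48 (y) mm, floor at z = -70 mm, walls 5 mm. Three, unknown which, hold a short carton 1.5 mm under the flap
- stand: plywood stand carrying the crate, 170 by 290 mm, origin on the table below the crate's origin. The crate's five aluminium flaps (59 by 45 mm, 2.5 mm thick) lie flush with the mouth, hinged at each cell's -y wall, and swing down on weak springs: over an empty cell a flap yields under 1 N at its press point, over a full one it moves 1 to 3 mm and stops hard
- press0 (a point): where to press on the flap of the cell at y = -106 mm of the crate: on its top face, 30.5 mm from its hinge, at crate x = 0 and 8 mm to +y of the cell centre; moves with the flap
- press1 (a point): where to press on the flap of the cell at y = -53 mm of the crate: on its top face, 30.5 mm from its hinge, at crate x = 0 and 8 mm to +y of the cell centre; moves with the flap
- press2 (a point): where to press on the flap of the cell at y = 0 mm of the crate: on its top face, 30.5 mm from its hinge, at crate x = 0 and 8 mm to +y of the cell centre; moves with the flap
- press3 (a point): where to press on the flap of the cell at y = 53 mm of the crate: on its top face, 30.5 mm from its hinge, at crate x = 0 and 8 mm to +y of the cell centre; moves with the flap
- press4 (a point): where to press on the flap of the cell at y = 106 mm of the crate: on its top face, 30.5 mm from its hinge, at crate x = 0 and 8 mm to +y of the cell centre; moves with the flap
- long_a_mid (a point): long carton A, white with orange band, upright on the table: 55 (x) by 38 (y) by 110 mm tall (z), 0.16 to 0.26 kg; this point is its centre. In a cell its x lies along the crate's x, either way round; home, its centre is at crate z = -15 mm and 40 mm stick out. Pushed in, it folds the flap (up to 3 N) against the -y wall, so the room left is centred 1.5 mm to +y of the cell centre
- long_b_mid (a point): long carton B, same as A: 55 (x) by 38 (y) by 110 mm tall (z), upright on the table, fits a cell the same way; this point is its centre, 55 mm above its underside
- short_mid (a point): bystander: a short carton of the same print, 55 by 38 by 66 mm tall, standing on the table; point at its centre
- jar_mid (a point): bystander: closed jar, 66 mm diameter, 85 mm tall; point at its centre
- bowl: bystander: red plastic bowl, 130 mm across, 50 mm tall; origin centre of underside
- tape: bystander: roll of tape lying flat, 90 mm across, 24 mm tall; origin centre of underside
- flats: bystander: stack of flat card 110 by 80 by 18 mm; origin centre of underside
- fan: fixed desk fan behind the work, 120 mm wide, 175 mm tall; origin centre of underside
- long_a: the same carton A; origin centre of underside, z up along the carton
- long_b: the same carton B; origin centre of underside
Not all that is in view belongs to the job. What is shaped like the long_a but blue or yellow is not meant.

How it is judged:
By the outcome, as a careful person would: the job done as asked, in the order asked, and still so for the second after the job is handed in, with the robot touching nothing.
It also fails if it takes over 72 s, if anything falls off the work surface, if the arm or the gripper's body presses on something with over 40 N, if the wrist force passes 120 N, or if a joint passes its speed limit or range.

## Working session

There is one attempt and no reset: what is moved stays moved. The work goes in short steps, Python scripts to look and compute and a shell command to move; the robot and the scene stay as the last step left them, time stands still between calls to the robot, and variables do not carry over. Pictures are saved under pics/ and viewed, at most 10 in all, crops included, and the job is handed in when it is done.

```bash
ls; mkdir -p pics
cat > h.py <<'E'
import numpy as np, cv2
from scipy.spatial.transform import Rotation as R
from bench import r, eyes, recognise, masks_of, pinpoint
def world(cam,p):
    c=eyes.camera_params(cam); return np.array(c['eye'])+np.array(c['rotation'])@np.array(p)
def proj(cam,P):
    c=eyes.camera_params(cam); q=np.array(c['rotation']).T@(np.array(P,float)-np.array(c['eye'])); q=np.array([q[0],-q[1],-q[2]]); u=np.array(c['intrinsics'])@q; return u[:2]/u[2]
def ray(cam,uv,z):
    c=eyes.camera_params(cam); d=np.linalg.inv(np.array(c['intrinsics']))@[uv[0],uv[1],1]; d=np.array(c['rotation'])@[d[0],-d[1],-d[2]]; e=np.array(c['eye']); return e+d*(z-e[2])/d[2]
E
cat > a.py <<'E'
from h import *
o=r.observe(); print(o['t'],o['eef_pos'],o['ee_rot'],o['contact_force'])
for c in ['scene','top']:
    im=eyes.grab_frame(c); cv2.imwrite(f'pics/{c}0.png',im[:,:,::-1])
    print(c,eyes.camera_params(c))
    for n in ['cells','stand','press0','press2','press4','long_a_mid','long_a','short_mid','jar_mid','bowl','tape','flats','fan']:
        for d in pinpoint(c,n)[:4]:
            w=world(c,d['position']); print(n,round(d['conf'],2),w.round(0),proj(c,w).round(0))
E
python3 a.py
```

```text
pics
0.0 [175.0683624  547.17744408 241.43428857] [ 1.54267482e-01  9.88028702e-01 -8.72593442e-04 -2.59757397e-04] [-0.71398332 -0.47214016  0.35298755]
scene {'intrinsics': array([[441.13573454,   0.        , 319.99352531],
       [  0.        , 441.13573454, 238.70247193],
       [  0.        ,   0.        ,   1.        ]]), 'eye': array([1012.24547914, -106.12971696,  905.92906438]), 'rotation': array([0.20274871, 0.16357059, 0.62015423, 0.73996376])}Traceback (most recent call last):
  File "a.py", line 8, in <module>
    w=world(c,d['position']); print(n,round(d['conf'],2),w.round(0),proj(c,w).round(0))
  File "h.py", line 5, in world
    c=eyes.camera_params(cam); return np.array(c['eye'])+np.array(c['rotation'])@np.array(p)
                                                         ~~~~~~~~~~~~~~~~~~~~~~~^~~~~~~~~~~~
ValueError: matmul: Input operand 1 has a mismatch in its core dimension 0, with gufunc signature (n?,k),(k,m?)->(n?,m?) (size 3 is different from 4)
```

Rotation is a quaternion.

```bash
sed -i "s/np.array(c\['rotation'\])/R.from_quat(c['rotation']).as_matrix()/g" h.py; python3 a.py
```

```text
0.1 [175.12930819 547.22699013 241.51114272] [ 1.54299799e-01  9.88023739e-01 -7.82941885e-04 -2.23370289e-04] [0.23089115 0.57749914 0.78682496]
scene {'intrinsics': array([[441.13573454,   0.        , 319.99352531],
       [  0.        , 441.13573454, 238.70247193],
       [  0.        ,   0.        ,   1.        ]]), 'eye': array([1012.24547914, -106.12971696,  905.92906438]), 'rotation': array([0.20274871, 0.16357059, 0.62015423, 0.73996376])}
cells 0.74 [589. 139. 103.] [396. 242.]
stand 0.71 [ 469. -290.   30.] [195. 241.]
stand 0.67 [585. 141.  -1.] [389. 263.]
stand 0.33 [585. 155. 105.] [403. 239.]
press0 0.84 [604.  47. 106.] [354. 254.]
press0 0.84 [594. 100. 109.] [378. 245.]
press0 0.75 [579. 205. 112.] [425. 231.]
press0 0.73 [588. 156. 103.] [403. 241.]
press2 0.84 [604.  47. 106.] [354. 254.]
press2 0.84 [594. 100. 109.] [378. 245.]
press2 0.75 [579. 205. 112.] [425. 231.]
press2 0.73 [588. 156. 103.] [403. 241.]
press4 0.84 [604.  47. 106.] [354. 254.]
press4 0.84 [594. 100. 109.] [378. 245.]
press4 0.75 [579. 205. 112.] [425. 231.]
press4 0.73 [588. 156. 103.] [403.
[... 1890 characters left out ...]
475. 344.]
long_a_mid 0.76 [ 611. -308.   54.] [451. 193.]
long_a 0.93 [ 553. -403.    1.] [485. 220.]
long_a 0.76 [ 451. -143.   -1.] [378. 261.]
long_a 0.72 [ 615. -311.    3.] [447. 194.]
long_a 0.69 [ 422. -395.   -1.] [483. 274.]
short_mid 0.72 [ 470. -288.   35.] [441. 253.]
short_mid 0.5 [ 780. -122.   -0.] [370. 129.]
jar_mid 0.62 [ 600. -144.   43.] [380. 198.]
jar_mid 0.19 [606.  43. 106.] [300. 191.]
bowl 0.88 [307. 377.  -3.] [164. 319.]
bowl 0.27 [591. 138. 110.] [258. 197.]
tape 0.97 [406.  14.   1.] [313. 279.]
flats 0.6 [ 332. -223.    1.] [411. 311.]
flats 0.55 [ 447. -142.    2.] [378. 263.]
flats 0.37 [ 601. -149.   40.] [382. 198.]
fan 0.71 [ 781. -122.   -0.] [369. 128.]
```

View pics/scene0.png

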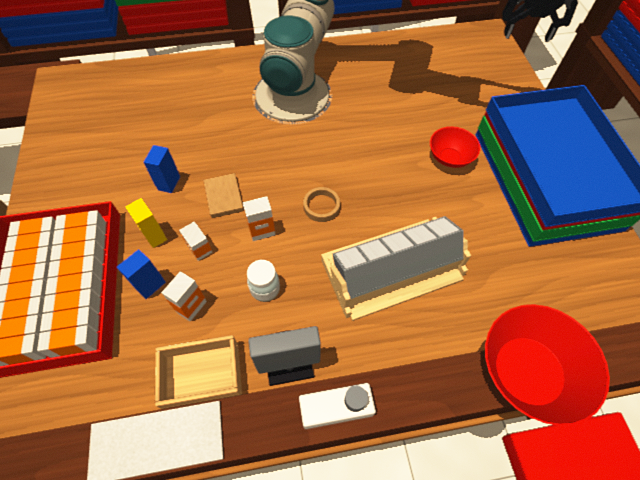

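View pics/top0.png

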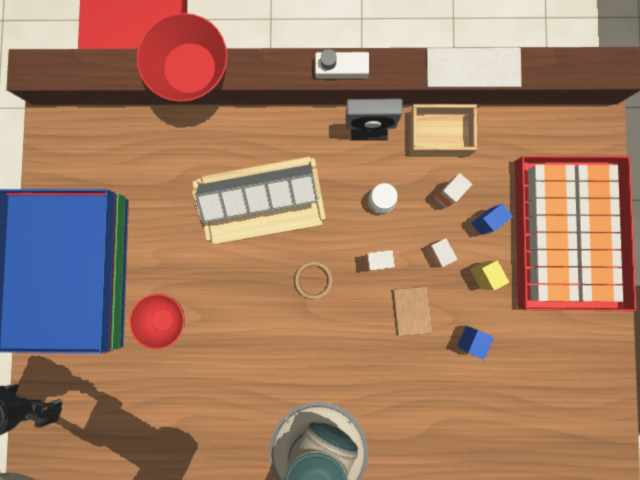

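Scene: crate centred around (257,195) in the top view. The white/orange longs are at (380,260) and (454,190), and the short carton is at (443,253). Next I'll refine the poses by fitting silhouettes.

```bash
cat > fit.py <<'E'
from h import *
from scipy.optimize import minimize
def hull(cam,P):
    m=np.zeros((480*4,640*4),np.uint8); q=np.array([proj(cam,p) for p in P])*4+1.5
    cv2.fillConvexPoly(m,cv2.convexHull(q.round().astype(np.int32)),1)
    return m
def box(a,b,z0,z1): return np.array([[x,y,z] for x in(-a/2,a/2) for y in(-b/2,b/2) for z in(z0,z1)])
def fit(mk,model,x0,step):
    M=[(c,cv2.resize(m.astype(np.uint8),None,fx=4,fy=4,interpolation=cv2.INTER_LINEAR)) for c,m in mk]
    def cost(x):
        t=0
        for c,m in M:
            h=hull(c,model(x)); t+=1-(h&m).sum()/(h|m).sum()
        return t/len(M)
    S=np.vstack([x0]+[np.array(x0)+np.eye(len(x0))[i]*step[i] for i in range(len(x0))])
    o=minimize(cost,x0,method='Nelder-Mead',options=dict(initial_simplex=S,maxiter=250,xatol=.05,fatol=1e-4)); return o.x,o.fun
carton=lambda x,H=110: box(55,38,0,H)@R.from_euler('z',x[2]).as_matrix().T+[x[0],x[1],0]
def crate(x): return box(71,270,-75,0)@(R.from_euler('z',x[3])*R.from_euler('y',-.5)).as_matrix().T+[x[0],x[1],x[2]]
def pick(cam,name,uv):
    best=None
    for d in masks_of(cam,name):
        v,u=np.nonzero(d['mask']); e=np.hypot(u.mean()-uv[0],v.mean()-uv[1])
        if best is None or e<best[0]: best=(e,d['mask'],d['conf'],len(u))
    print(cam,name,best and (best[0],best[2],best[3])); return best[1]
if __name__=='__main__':
    for c in('scene','top'): eyes.grab_frame(c)
    for nm,p in [('A',(451,-142)),('B',(613,-310))]:
        mk=[(c,pick(c,'long_a',proj(c,[*p,55]))) for c in('scene','top')]
        for sel in (mk,mk[:1],mk[1:]):
            rs=[fit(sel,carton,[*p,y],[8,8,.3]) for y in (0,.8,1.6,2.4)]; print(nm,sorted([(round(f,3),*x.round(2)) for x,f in rs])[:2])
    mk=[(c,pick(c,'cells',proj(c,[590,143,75]))) for c in('scene','top')]
    for c,m in mk: cv2.imwrite(f'pics/m_{c}.png',m*255)
    for sel in (mk,mk[:1],mk[1:]): print(fit(sel,crate,[590,143,106,.167],[6,6,6,.05]))
    P=[]
    for c in('scene','top'):
        for i in range(5):
            for d in pinpoint(c,'press%d'%i):
                if d['conf']>.3: P.append(world(c,d['position']))
            break
    P=np.array(P); P=P[np.argsort(P[:,1])]; print(P.round(0))
E
python3 fit.py
```

```text
scene long_a (np.float64(1.9382848579492717), 0.84, 994)
top long_a (np.float64(0.4290122292373088), 0.61, 459)Traceback (most recent call last):
  File "fit.py", line 30, in <module>
    rs=[fit(sel,carton,[*p,y],[8,8,.3]) for y in (0,.8,1.6,2.4)]; print(nm,sorted([(round(f,3),*x.round(2)) for x,f in rs])[:2])
        ~~~^^^^^^^^^^^^^^^^^^^^^^^^^^^^
  File "fit.py", line 16, in fit
    o=minimize(cost,x0,method='Nelder-Mead',options=dict(initial_simplex=S,maxiter=250,xatol=.05,fatol=1e-4)); return o.x,o.fun
    res = _minimize_neldermead(fun, x0, args, callback, bounds=bounds,
                               **options)
    fxcc = func(xcc)
    fx = function(np.copy(x), *(wrapper_args + args))
  File "fit.py", line 13, in cost
    h=hull(c,model(x)); t+=1-(h&m).sum()/(h|m).sum()
  File "fit.py", line 4, in hull
    m=np.zeros((480*4,640*4),np.uint8); q=np.array([proj(cam,p) for p in P])*4+1.5
                                                    ~~~~^^^^^^^
  File "h.py", line 7, in proj
    c=eyes.camera_params(cam); q=R.from_quat(c['rotation']).as_matrix().T@(np.array(P,float)-np.array(c['eye'])); q=np.array([q[0],-q[1],-q[2]]); u=np.array(c['intrinsics'])@q; return u[:2]/u[2]
ValueError: time passes only in moves, steps and waits
```

```bash
sed -i "s/eyes.camera_params(cam)/CP(cam)/" h.py
cat >> h.py <<'E'
import functools
CP=functools.lru_cache(None)(lambda c: eyes.camera_params(c))
E
time python3 fit.py
```

```text
scene long_a (np.float64(1.8538073136068847), 0.85, 989)
top long_a (np.float64(0.6006998505421733), 0.56, 451)
A [(np.float64(0.073), np.float64(451.0), np.float64(-139.73), np.float64(1.69)), (np.float64(0.073), np.float64(451.14), np.float64(-139.36), np.float64(1.71))]
A [(np.float64(0.052), np.float64(451.19), np.float64(-139.2), np.float64(1.69)), (np.float64(0.057), np.float64(449.62), np.float64(-139.63), np.float64(1.69))]
A [(np.float64(0.087), np.float64(451.32), np.float64(-140.05), np.float64(1.72)), (np.float64(0.088), np.float64(451.19), np.float64(-140.85), np.float64(1.73))]
scene long_a (np.float64(0.8475786216739603), 0.8, 1221)
top long_a (np.float64(2.0498228912120275), 0.91, 622)
B [(np.float64(0.066), np.float64(614.43), np.float64(-311.27), np.float64(2.37)), (np.float64(0.066), np.float64(614.46), np.float64(-311.32), np.float64(2.37))]
B [(np.float64(0.053), np.float64(615.66), np.float64(-310.2), np.float64(-0.79)), (np.float64(0.054), np.float64(615.13), np.float64(-310.19), np.float64(2.35))]
B [(np.float64(0.066), np.float64(614.44), np.float64(-311.64),
[... 178 characters left out ...]
4(6.493532945915132), 0.65, 4448)
(array([5.88540415e+02, 1.41567397e+02, 1.05342267e+02, 1.89266753e-01]), np.float64(0.049236282369822304))
(array([5.87778516e+02, 1.42930702e+02, 1.04558282e+02, 1.81847293e-01]), np.float64(0.039110745162618366))
(array([5.89164381e+02, 1.39489250e+02, 1.06522872e+02, 1.96159183e-01]), np.float64(0.054298944446668496))
[[607.  45. 103.]
 [603.  45. 104.]
 [594.  96. 104.]
 [594. 100. 109.]
 [593. 147. 103.]
 [586. 155. 104.]
 [575. 204. 107.]
 [577. 208. 109.]
 [570. 253. 106.]
 [566. 254. 103.]][ WARN:0@10.659] global loadsave.cpp:1063 imwrite_ Unsupported depth image for selected encoder is fallbacked to CV_8U.

real	0m11.916s
user	0m9.577s
sys	0m1.547s
```

```bash
cat > plan.py <<'E'
from h import *
C=np.array([588.5,141.8,105.5]); YAW=.182
def setcrate(c,y):
    global C,YAW,RC; C=np.array(c,float); YAW=y; RC=(R.from_euler('z',y)*R.from_euler('y',-.5)).as_matrix()
setcrate(C,YAW)
cw=lambda p: C+RC@np.array(p,float)
wc=lambda p: RC.T@(np.array(p)-C)
def RT(): return np.column_stack([RC[:,1],RC[:,0],-RC[:,2]])      # tool pressing into crate
def RD(yaw): y=np.array([np.cos(yaw),np.sin(yaw),0]); z=np.array([0,0,-1.]); return np.column_stack([np.cross(y,z),y,z])  # down, tool y at yaw
def cur(): o=r.observe(); return np.array(o['eef_pos']),R.from_quat(o['ee_rot']).as_matrix(),o
def legs(p,T,*pts):
    for q in pts:
        d=T.T@(np.array(q)-p); print('  shift m',(d/1000).round(4),'n>=',int(np.ceil(np.linalg.norm(d)/62.5)),'->',np.array(q).round(0)); p=np.array(q,float)
    return p
def turn(T,T2):
    v=R.from_matrix(T.T@T2).as_rotvec(); print('  turn',v.round(4),'n>=',int(np.ceil(np.degrees(np.linalg.norm(v))/10.7)))
E
python3 - <<'E'
from plan import *
p,T,o=cur(); print(p,o['q'])
p=legs(p,T,[420,280,300]); turn(T,RT()); legs(p,RT(),cw([0,114,60]),cw([0,114,22]))
# overlay
from fit import crate,carton
a=[]
for c in('scene','top'):
    im=cv2.resize(cv2.imread(f'pics/{c}0.png'),None,fx=4,fy=4,interpolation=cv2.INTER_CUBIC)
    f=lambda P:tuple((proj(c,P)*4+1.5).round().astype(int).tolist())
    for (u,v) in [((35.5,135),(35.5,-135)),((35.5,-135),(-35.5,-135)),((-35.5,-135),(-35.5,135)),((-35.5,135),(35.5,135))]:
        cv2.line(im,f(cw([*u,0])),f(cw([*v,0])),(0,255,0),1)
    for y in(-106,-53,0,53,106): cv2.circle(im,f(cw([0,y+8,0])),3,(0,0,255),-1)
    u,v=f(C); a.append(im[v-150:v+150,u-380:u+380])
cv2.imwrite('pics/ov1.png',np.vstack(a))
E
```

```text
[175.32327017 547.65991253 242.34130271] [ 1.14001170e+00  2.75883343e-01  1.50489053e+00 -3.32712397e-05
  1.36068450e+00 -1.21009223e-01]
  shift m [-0.3146 -0.1803 -0.0577] n>= 6 -> [420 280 300]
  turn [-0.45   -0.2696  1.0555] n>= 7
  shift m [-0.0524  0.0302  0.1781] n>= 4 -> [540. 249. 158.]
  shift m [ 0.    -0.     0.038] n>= 1 -> [557. 252. 125.]
```

View pics/ov1.png

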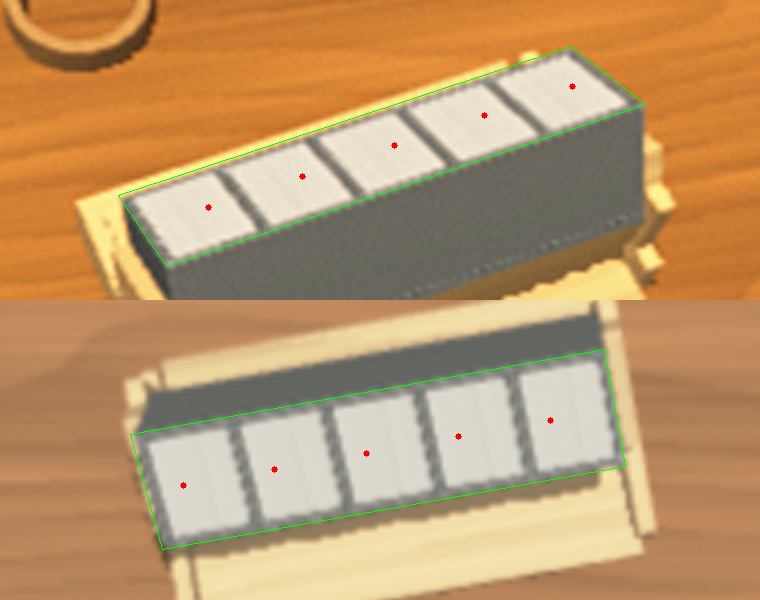

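The wireframe matches the crate mouth in both views, with flaps centred at about (183..550, 485..420) in the lower one. I'll move over cell 4 with the fingers shut.

```bash
python3 -m jog '[[[0,0,0,-0.0525,-0.03,-0.0096,0],[0,0,0,-0.0525,-0.03,-0.0096,0],[0,0,0,-0.0525,-0.03,-0.0096,0],[0,0,0,-0.0525,-0.03,-0.0096,0],[0,0,0,-0.0525,-0.03,-0.0096,0],[0,0,0,-0.0525,-0.03,-0.0096,0],[-0.0643,-0.0385,0.1508,0,0,0,0],[-0.0643,-0.0385,0.1508,0,0,0,0],[-0.0643,-0.0385,0.1508,0,0,0,0],[-0.0643,-0.0385,0.1508,0,0,0,0],[-0.0643,-0.0385,0.1508,0,0,0,0],[-0.0643,-0.0385,0.1508,0,0,0,0],[-0.0643,-0.0385,0.1508,0,0,0,0],[0,0,0,0,0,0,0]]]'
python3 - <<'E'
from plan import *
p,T,o=cur(); print(p,o['q'],o['gripper_width'],o['contact_force']); turn(T,RT()); legs(p,T,cw([0,114,60]),cw([0,114,22]))
E
```

```text
t: 3.95
eef_pos: [418.9, 280.2, 299.4]
ee_rot: [0.618, 0.746, 0.189, 0.158]
contact_force: [-0.2, 0.2, 0.8]
gripper_width: -0.001
finger_force: 0.0
[418.87456373 280.244348   299.36404654] [ 0.58218446 -0.07630514  1.87711338 -0.24123056  0.89030591  0.50498328] -0.0008614137106424846 [-0.17015859  0.15153156  0.78692041]
  turn [-0.0016 -0.0006  0.0043] n>= 1
  shift m [-0.0531  0.0315  0.178 ] n>= 4 -> [540. 249. 158.]
  shift m [-0.      0.0001  0.038 ] n>= 1 -> [557. 252. 125.]
```

```bash
python3 -m jog '[[[0,0,0,-0.0135,0.008,0.0445,0],[0,0,0,-0.0135,0.008,0.0445,0],[0,0,0,-0.0135,0.008,0.0445,0],[0,0,0,-0.0135,0.008,0.0445,0],[0,0,0,0,0,0.034,0],[0,0,0,0,0,0,0],[0,0,0,0,0,0.006,0],[0,0,0,0,0,0.004,0],[0,0,0,0,0,0,0]]]'
python3 - <<'E'
from plan import *
p,T,o=cur(); print(wc(p).round(1),(RC.T@o['contact_force']).round(1))
E
```

```text
t: 5.08
eef_pos: [562.5, 251.7, 121.3]
ee_rot: [0.62, 0.745, 0.191, 0.159]
contact_force: [0.1, -1.1, 0.1]
gripper_width: 0.001
finger_force: 0.0
[  2.6 112.8  16.6] [-0.  -1.1  0.2]
```

```bash
python3 -m jog '[[[0,0,0,0,-0.002,0.004,0],[0,0,0,0,0,0.003,0],[0,0,0,0,0,0.002,0],[0,0,0,0,0,0,0]]]'
python3 - <<'E'
from plan import *
p,T,o=cur(); print(wc(p).round(1),(RC.T@o['contact_force']).round(1))
E
```

```text
t: 5.58
eef_pos: [565.0, 251.9, 111.3]
ee_rot: [0.62, 0.745, 0.19, 0.158]
contact_force: [0.4, 0.1, 0.3]
gripper_width: 0.001
finger_force: 0.2
[ -0.  112.5   6.6] [0.5 0.  0.1]
```

```bash
python3 -m jog '[[[0,0,0,0,0,0.003,0],[0,0,0,0,0,0.003,0],[0,0,0,0,0,0,0]]]'
python3 - <<'E'
from plan import *
p,T,o=cur(); print(wc(p).round(1),(RC.T@o['contact_force']).round(1))
im=eyes.grab_frame('scene'); u,v=proj('scene',cw([0,90,0])).astype(int); cv2.imwrite('pics/p4.png',cv2.resize(im[v-70:v+70,u-90:u+90,::-1],None,fx=4,fy=4,interpolation=cv2.INTER_CUBIC))
E
```

```text
t: 5.95
eef_pos: [568.1, 252.5, 106.1]
ee_rot: [0.62, 0.745, 0.19, 0.158]
contact_force: [0.4, 0.0, 0.7]
gripper_width: 0.001
finger_force: 0.2
[  0.3 112.6   0.6] [ 0.7 -0.   0.4]
```

View pics/p4.png

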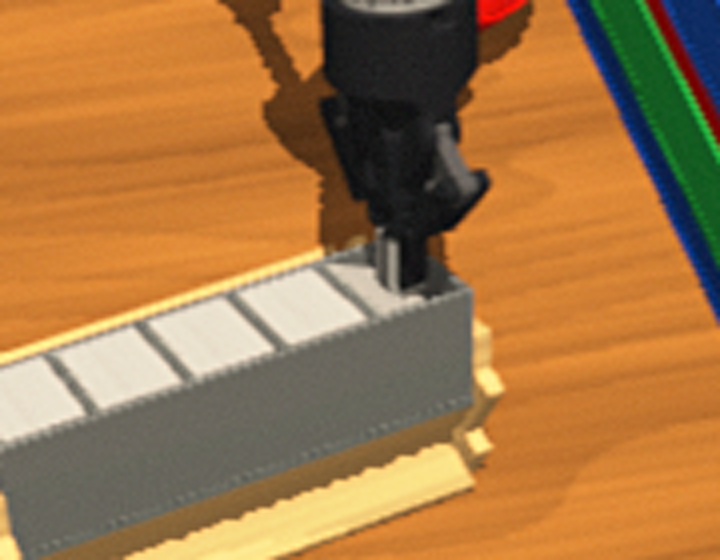

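The flap of cell 4 (around (385,285)) is hinged down under the fingers, so that cell is empty. I'll push it well in, come out and go over cell 3.

```bash
python3 -m jog '[[[0,0,0,0,0,0.006,0],[0,0,0,0,0,0.006,0],[0,0,0,0,0,0,0],[0,0,0,0,0,0,0],[0,0,0,0,0,-0.03,0],[0,0,0,0.001,0,-0.006,0],[0,0,0,-0.053,0,0,0],[0,0,0,0,0,0,0],[0,0,0,0,0,0.008,0],[0,0,0,0,0,0,0]]]'
python3 - <<'E'
from plan import *
p,T,o=cur(); print(wc(p).round(1),(RC.T@o['contact_force']).round(1))
E
```

```text
t: 7.25
eef_pos: [569.5, 200.5, 119.2]
ee_rot: [0.62, 0.745, 0.19, 0.158]
contact_force: [0.2, 0.1, 0.0]
gripper_width: 0.0
finger_force: 0.0
[-0.5 61.2 15.9] [ 0.2  0.1 -0.1]
```

```bash
python3 -m jog '[[[0,0,0,0,0,0.004,0],[0,0,0,0,0,0.003,0],[0,0,0,0,0,0.002,0],[0,0,0,0,0,0,0]]]'
python3 - <<'E'
from plan import *
p,T,o=cur(); print(wc(p).round(1),(RC.T@o['contact_force']).round(1))
E
```

```text
t: 7.75
eef_pos: [573.1, 201.2, 113.7]
ee_rot: [0.62, 0.745, 0.19, 0.158]
contact_force: [-9.7, -0.2, 12.6]
gripper_width: -0.002
finger_force: 8.0
[ 0.  61.2  9.3] [-2.3  1.5 15.7]
```

Cell 3 is full: it stopped hard at tip depth 1.7 mm, 16 N, which also confirms the mouth height. Next is cell 2.

```bash
python3 -m jog '[[[0,0,0,0,0,-0.012,0],[0,0,0,-0.053,0,0,0],[0,0,0,0,0,0.003,0],[0,0,0,0,0,0.004,0],[0,0,0,0,0,0.003,0],[0,0,0,0,0,0.002,0],[0,0,0,0,0,0,0]]]'
python3 - <<'E'
from plan import *
p,T,o=cur(); print(wc(p).round(1),(RC.T@o['contact_force']).round(1))
E
```

```text
t: 8.62
eef_pos: [583.3, 149.3, 112.1]
ee_rot: [0.62, 0.745, 0.19, 0.158]
contact_force: [-0.8, -0.0, 0.5]
gripper_width: -0.001
finger_force: 0.2
[-0.1  8.3  7.6] [-0.5  0.1  0.8]
```

```bash
python3 -m jog '[[[0,0,0,0,0,0.002,0],[0,0,0,0,0,0.002,0],[0,0,0,0,0,0.002,0],[0,0,0,0,0,0,0]]]'
python3 - <<'E'
from plan import *
p,T,o=cur(); print(wc(p).round(1),(RC.T@o['contact_force']).round(1))
E
```

```text
t: 9.12
eef_pos: [586.5, 149.0, 107.1]
ee_rot: [0.62, 0.744, 0.19, 0.158]
contact_force: [0.0, 0.5, 1.1]
gripper_width: 0.002
finger_force: 0.2
[0.2 7.5 1.7] [0.6 0.5 0.9]
```

Cell 2 yields (tip 9 mm in, under 1 N), so the empties are 2 and 4. On to carton A.

Run:
```python
from plan import *
p,T,o=cur(); print(o['q'])
p=legs(p,T,cw([0,8,80])); T2=RD(1.70-np.pi); turn(T,T2); p=legs(p,T2,[451,-140,190],[451,-140,87])
```

```text
[ 0.11498477  0.25735827  2.05307141  0.09827256  0.33350171 -0.15146351]
  shift m [ 0.0005 -0.0002 -0.0783] n>= 2 -> [549. 143. 176.]
  turn [ 0.3842 -0.4052  1.5861] n>= 10
  shift m [-0.1339  0.2677 -0.0143] n>= 5 -> [ 451 -140  190]
  shift m [0.    0.    0.103] n>= 2 -> [ 451 -140   87]
```

```bash
python3 -m jog '[[[0,0,0,0,0,-0.039,0],[0,0,0,0,0,-0.039,0],[0.0384,-0.0405,0.1586,0,0,0,0.5],[0.0384,-0.0405,0.1586,0,0,0,1],[0.0384,-0.0405,0.1586,0,0,0,1],[0.0384,-0.0405,0.1586,0,0,0,1],[0.0384,-0.0405,0.1586,0,0,0,1],[0.0384,-0.0405,0.1586,0,0,0,1],[0.0384,-0.0405,0.1586,0,0,0,1],[0.0384,-0.0405,0.1586,0,0,0,1],[0.0384,-0.0405,0.1586,0,0,0,1],[0.0384,-0.0405,0.1586,0,0,0,1],[0,0,0,-0.0268,0.0535,-0.0029,1],[0,0,0,-0.0268,0.0535,-0.0029,1],[0,0,0,-0.0268,0.0535,-0.0029,1],[0,0,0,-0.0268,0.0535,-0.0029,1],[0,0,0,-0.0268,0.0535,-0.0029,1],[0,0,0,0,0,0,1],[0,0,0,0,0,0,1]]]'
python3 - <<'E'
from plan import *
p,T,o=cur(); print(o['q'])
T2=RD(1.70-np.pi); turn(T,T2); p=legs(p,T,[451,-140,190],[451,-140,87])
E
```

```text
t: 11.5
eef_pos: [452.8, -140.6, 190.2]
ee_rot: [0.998, 0.067, 0.001, 0.0]
contact_force: [-0.3, 0.5, -0.4]
gripper_width: 0.993
finger_force: 0.0
[-4.48457422e-01  1.61218021e-01  1.79603309e+00  7.22370611e-04
  1.18270731e+00  9.88603282e-01]
  turn [ 0.0003 -0.0017  0.0043] n>= 1
  shift m [-0.0017 -0.0008  0.0002] n>= 1 -> [ 451 -140  190]
  shift m [-0.0002 -0.      0.103 ] n>= 2 -> [ 451 -140   87]
```

```bash
python3 -m jog '[[[0,0,0.004,-0.0017,-0.0008,0.05,1],[0,0,0,0,0,0.04,1],[0,0,0,0,0,0.0132,1],[0,0,0,0,0,0,1],[0,0,0,0,0,0,0],[0,0,0,0,0,0,0],[0,0,0,0,0,0,0],[0,0,0,0,0,0,0],[0,0,0,0,0,0,0],[0,0,0,0,0,0,0]]]'
```

```text
t: 12.75
eef_pos: [452.2, -140.4, 88.7]
ee_rot: [0.998, 0.065, 0.002, 0.001]
contact_force: [0.7, 2.7, 5.8]
gripper_width: 0.636
finger_force: 62.9
```

Run:
```python
from plan import *
p,T,o=cur()
p=legs(p,T,[452,-140,238]); T2=RT(); turn(T,T2); p=legs(p,T2,cw([0,108.7,140]),cw([0,108.7,104]))
```

```text
shift m [ 5.000e-04 -1.000e-04 -1.493e-01] n>= 3 -> [ 452 -140  238]
  turn [-0.3792  0.403  -1.5854] n>= 9
  shift m [0.3611 0.099  0.0651] n>= 7 -> [503. 237. 228.]
  shift m [-0.    -0.     0.036] n>= 1 -> [520. 240. 197.]
```

```bash
python3 -m jog '[[[0,0,0,0,0,-0.05,0],[0,0,0,0,0,-0.05,0],[0,0,0,0,0,-0.05,0],[-0.0379,0.0403,-0.1585,0,0,0,0],[-0.0379,0.0403,-0.1585,0,0,0,0],[-0.0379,0.0403,-0.1585,0,0,0,0],[-0.0379,0.0403,-0.1585,0,0,0,0],[-0.0379,0.0403,-0.1585,0,0,0,0],[-0.0379,0.0403,-0.1585,0,0,0,0],[-0.0379,0.0403,-0.1585,0,0,0,0],[-0.0379,0.0403,-0.1585,0,0,0,0],[-0.0379,0.0403,-0.1585,0,0,0,0],[-0.0379,0.0403,-0.1585,0,0,0,0],[0,0,0,0.0516,0.0141,0.0093,0],[0,0,0,0.0516,0.0141,0.0093,0],[0,0,0,0.0516,0.0141,0.0093,0],[0,0,0,0.0516,0.0141,0.0093,0],[0,0,0,0.0516,0.0141,0.0093,0],[0,0,0,0.0516,0.0141,0.0093,0],[0,0,0,0.0516,0.0141,0.0093,0]]]'
python3 -m jog '[[[0,0,0,0,0,0.03,0],[0,0,0,0,0,0,0],[0,0,0,0,0,0,0]]]'
python3 - <<'E'
from plan import *
from fit import *
p,T,o=cur(); turn(T,RT()); print(wc(p).round(1), (RC.T@o['contact_force']).round(1),o['gripper_width']); legs(p,T,cw([0,108.7,104]))
a=[]
for c in('scene','top'):
    im=eyes.grab_frame(c); f=lambda P:tuple((proj(c,P)*4+1.5).round().astype(int).tolist())
    im=cv2.resize(im[:,:,::-1],None,fx=4,fy=4,interpolation=cv2.INTER_CUBIC)
    off=[-1.2,0,33.7]
    Q=[p+T@(np.array([b,a_,z])+[-1.2,0,0]) for z in(-21.3,88.7) for a_,b in((-27.5,-19),(27.5,-19),(27.5,19),(-27.5,19))]
    for i in range(4):
        for j,k in((i,(i+1)%4),(i+4,4+(i+1)%4),(i,i+4)): cv2.line(im,f(Q[j]),f(Q[k]),(0,255,0),1)
    u,v=f(p+T@[0,0,40]); a.append(im[max(v-300,0):v+300,u-200:u+200][:600])
cv2.imwrite('pics/ov2.png',np.hstack(a))
E
```

```text
t: 15.25
eef_pos: [500.6, 238.1, 227.7]
ee_rot: [0.62, 0.745, 0.189, 0.157]
contact_force: [1.6, -1.1, -2.4]
gripper_width: 0.63
finger_force: 64.9
t: 15.62
eef_pos: [515.0, 238.4, 201.2]
ee_rot: [0.621, 0.745, 0.189, 0.157]
contact_force: [0.1, -0.7, -1.2]
gripper_width: 0.636
finger_force: 64.7
  turn [-0.0037 -0.0007 -0.0014] n>= 1
[ -2.2 108.3 110.3] [-0.6 -0.7 -1. ] 0.6358748992064263
  shift m [0.0004 0.0022 0.0063] n>= 1 -> [520. 240. 197.]
```

View pics/ov2.png

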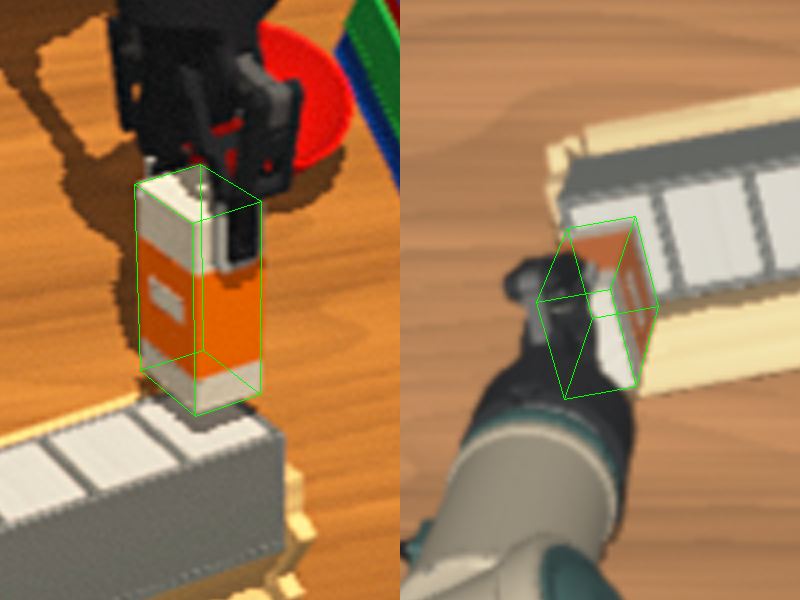

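The wireframe (green) matches the held carton at (195,290) within about 2 mm, upright along the crate axis. I'll enter the mouth slowly.

```bash
python3 -m jog '[[[-0.0037,0,0,0.0004,0.0022,0.006,0],[0,0,0,0,0,0.008,0],[0,0,0,0,0,0.006,0],[0,0,0,0,0,0.006,0],[0,0,0,0,0,0.005,0],[0,0,0,0,0,0,0]]]'
python3 - <<'E'
from plan import *
p,T,o=cur(); turn(T,RT()); print(wc(p).round(1), (RC.T@o['contact_force']).round(1),o['gripper_width'])
E
```

```text
t: 16.48
eef_pos: [532.0, 242.9, 174.5]
ee_rot: [0.62, 0.744, 0.191, 0.158]
contact_force: [-1.1, 2.1, -1.1]
gripper_width: 0.638
finger_force: 65.0
  turn [ 0.0005 -0.0017 -0.0007] n>= 1
[  0.4 109.7  78.4] [-1.1  2.2 -0.6] 0.6383559113036097
```

```bash
python3 -m jog '[[[0,0,0,-0.0005,0,0.008,0],[0,0,0,0,0,0.008,0],[0,0,0,0,0,0.008,0],[0,0,0,0,0,0.008,0],[0,0,0,0,0,0,0]]]'
python3 - <<'E'
from plan import *
p,T,o=cur(); turn(T,RT()); print(wc(p).round(1), (RC.T@o['contact_force']).round(1),o['gripper_width'])
E
```

```text
t: 17.1
eef_pos: [546.8, 244.7, 145.6]
ee_rot: [0.62, 0.745, 0.19, 0.158]
contact_force: [0.4, 0.7, -2.0]
gripper_width: 0.635
finger_force: 65.0
  turn [-0.0014 -0.0009 -0.0006] n>= 1
[ -0.4 108.7  45.9] [-0.5  0.6 -2. ] 0.6345398907321161
```

Sliding freely. I'll take it to just above home.

```bash
python3 -m jog '[[[0,0,0,0,0,0.008,0],[0,0,0,0,0,0.008,0],[0,0,0,0,0,0.007,0],[0,0,0,0,0,0.003,0],[0,0,0,0,0,0.002,0],[0,0,0,0,0,0,0]]]'
python3 - <<'E'
from plan import *
p,T,o=cur(); turn(T,RT()); print(wc(p).round(1), (RC.T@o['contact_force']).round(1),o['gripper_width'])
E
```

```text
t: 17.85
eef_pos: [560.1, 247.4, 122.0]
ee_rot: [0.62, 0.744, 0.191, 0.158]
contact_force: [-0.1, 0.6, -3.0]
gripper_width: 0.633
finger_force: 65.0
  turn [ 0.0003 -0.0013 -0.0006] n>= 1
[  0.2 109.   18.7] [-1.4  0.7 -2.6] 0.6333063357068958
```

```bash
python3 -m jog '[[[0,0,0,0,0,0.002,0],[0,0,0,0,0,0.001,0],[0,0,0,0,0,0.001,0],[0,0,0,0,0,0,0]]]'
python3 - <<'E'
from plan import *
p,T,o=cur(); turn(T,RT()); print(wc(p).round(1), (RC.T@o['contact_force']).round(1),o['gripper_width'])
E
```

```text
t: 18.35
eef_pos: [560.4, 247.4, 121.5]
ee_rot: [0.62, 0.744, 0.191, 0.158]
contact_force: [-17.9, -3.4, 21.7]
gripper_width: 0.633
finger_force: 68.2
  turn [ 0.0019 -0.0012 -0.0004] n>= 1
[  0.2 108.9  18.1] [-5.6 -0.1 27.7] 0.6332547949524024
```

Floor contact at 18.1 (28 N), so it is home. I'll release and retreat.

```bash
python3 -m jog '[[[0,0,0,0,0,-0.0025,0],[0,0,0,0,0,0,1],[0,0,0,0,0,0,1],[0,0,0,0,0,0,1],[0,0,0,0,0,0,1],[0,0,0,0,0,-0.03,1],[0,0,0,0,0,-0.05,1],[0,0,0,0,0,-0.05,1],[0,0,0,0,0,0,1]]]'
python3 - <<'E'
from plan import *
from fit import *
p,T,o=cur(); print(wc(p).round(1),o['gripper_width'])
c='scene'; im=eyes.grab_frame(c); f=lambda P:tuple((proj(c,P)*4+1.5).round().astype(int).tolist())
mk=[(k,pick(k,'long_a',proj(k,[614,-311,55]))) for k in('scene',)]; print(fit(mk,carton,[614,-311,-.77],[5,5,.1]))
im=cv2.resize(im[:,:,::-1],None,fx=4,fy=4,interpolation=cv2.INTER_CUBIC)
Q=[cw([a,107.5+b,z]) for z in(40,0) for a,b in((-27.5,-19),(27.5,-19),(27.5,19),(-27.5,19))]
for i in range(4):
    for j,k in((i,(i+1)%4),(i,i+4)): cv2.line(im,f(Q[j]),f(Q[k]),(0,255,0),1)
u,v=f(cw([0,60,10])); cv2.imwrite('pics/ov3.png',im[v-250:v+250,u-300:u+300])
p=legs(p,T,[520,140,270]); T2=RD(2.37-np.pi); turn(T,T2); legs(p,T2,[614,-311,200],[614,-311,87])
E
```

```text
t: 19.48
eef_pos: [500.5, 236.8, 239.5]
ee_rot: [0.619, 0.744, 0.194, 0.16]
contact_force: [1.4, 0.6, -0.6]
gripper_width: 1.003
finger_force: 0.0
[  3.4 109.4 150.9] 1.0030492352878007
scene long_a (np.float64(0.9886455952474817), 0.92, 1277)
(array([ 614.35120311, -311.0321305 ,   -0.73480468]), np.float64(0.03082323523754571))
  shift m [-0.0986  0.0164 -0.0261] n>= 2 -> [520 140 270]
  turn [ 0.4678 -0.2454  0.9322] n>= 6
  shift m [-0.2577  0.3819  0.07  ] n>= 8 -> [ 614 -311  200]
  shift m [0.    0.    0.113] n>= 2 -> [ 614 -311   87]
```

View pics/ov3.png

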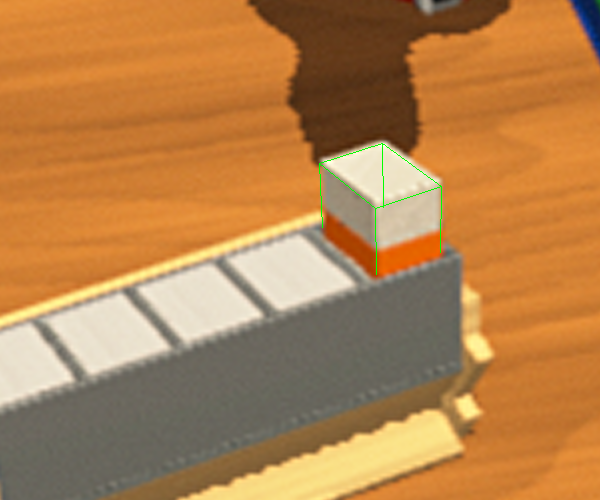

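Carton A sits exactly in the home wireframe at (380,210). Now carton B.

```bash
python3 -m jog '[[[0,0,0,-0.0493,0.008,-0.013,1],[0,0,0,-0.0493,0.008,-0.013,1],[0.0668,-0.0351,0.1332,0,0,0,1],[0.0668,-0.0351,0.1332,0,0,0,1],[0.0668,-0.0351,0.1332,0,0,0,1],[0.0668,-0.0351,0.1332,0,0,0,1],[0.0668,-0.0351,0.1332,0,0,0,1],[0.0668,-0.0351,0.1332,0,0,0,1],[0.0668,-0.0351,0.1332,0,0,0,1],[0,0,0,-0.0322,0.0477,0.0088,1],[0,0,0,-0.0322,0.0477,0.0088,1],[0,0,0,-0.0322,0.0477,0.0088,1],[0,0,0,-0.0322,0.0477,0.0088,1],[0,0,0,-0.0322,0.0477,0.0088,1],[0,0,0,-0.0322,0.0477,0.0088,1],[0,0,0,-0.0322,0.0477,0.0088,1],[0,0,0,-0.0322,0.0477,0.0088,1],[0,0,0,0,0,0,1],[0,0,0,0,0,0,1]]]'
python3 - <<'E'
from plan import *
p,T,o=cur(); turn(T,RD(-.765)); p=legs(p,T,[614.4,-311,200],[614.4,-311,87])
E
```

```text
t: 21.95
eef_pos: [611.3, -311.6, 192.9]
ee_rot: [0.922, 0.388, -0.005, -0.002]
contact_force: [-0.0, 0.5, -0.6]
gripper_width: 1.001
finger_force: 0.0
  turn [-0.0079  0.0083 -0.0084] n>= 1
  shift m [ 0.0025  0.0018 -0.0071] n>= 1 -> [ 614. -311.  200.]
  shift m [0.0009 0.0009 0.113 ] n>= 2 -> [ 614. -311.   87.]
```

```bash
python3 -m jog '[[[-0.0079,0.0083,-0.0084,0.0025,0.0018,0.03,1],[0,0,0,0,0,0.04,1],[0,0,0,0,0,0.034,1],[0,0,0,0,0,0,1],[0,0,0,0,0,0,1]]]'
python3 - <<'E'
from plan import *
p,T,o=cur(); turn(T,RD(-.765)); p=legs(p,T,[614.4,-311,87])
E
```

```text
t: 22.58
eef_pos: [615.9, -311.0, 93.0]
ee_rot: [0.92, 0.393, 0.002, 0.003]
contact_force: [-0.1, 0.4, 0.2]
gripper_width: 1.005
finger_force: 0.0
  turn [ 0.0065 -0.0009  0.0021] n>= 1
  shift m [-0.0011 -0.0011  0.006 ] n>= 1 -> [ 614. -311.   87.]
```

```bash
python3 -m jog '[[[0.005,0,0.002,-0.0011,-0.0011,0.006,1],[0,0,0,0,0,0,1],[0,0,0,0,0,0,0],[0,0,0,0,0,0,0],[0,0,0,0,0,0,0],[0,0,0,0,0,0,0],[0,0,0,0,0,0,0],[0,0,0,0,0,0,0]]]'
python3 - <<'E'
from plan import *
p,T,o=cur(); print(p.round(1)); print('carton off in tool', (T.T@(np.array([614.4,-311.2,p[2]])-p)).round(1))
p=legs(p,T,[614,-311,250]); p0=p; T2=RT(); turn(T,T2); legs(p,T2,cw([0,2,140]))
E
```

```text
t: 23.58
eef_pos: [614.1, -312.0, 86.4]
ee_rot: [0.92, 0.392, 0.001, 0.001]
contact_force: [1.3, -1.3, 5.7]
gripper_width: 0.631
finger_force: 63.8
[ 614.1 -312.    86.4]
carton off in tool [ 0.8 -0.3  0. ]
  shift m [ 0.0008 -0.0005 -0.1636] n>= 3 -> [ 614 -311  250]
  turn [-0.46    0.237  -0.9275] n>= 6
  shift m [ 0.4519 -0.0194  0.0141] n>= 8 -> [522. 132. 228.]
```

```bash
python3 -m jog '[[[0,0,0,0,0,-0.0545,0],[0,0,0,0,0,-0.0545,0],[0,0,0,0,0,-0.0545,0],[-0.0657,0.0339,-0.1325,0,0,0,0],[-0.0657,0.0339,-0.1325,0,0,0,0],[-0.0657,0.0339,-0.1325,0,0,0,0],[-0.0657,0.0339,-0.1325,0,0,0,0],[-0.0657,0.0339,-0.1325,0,0,0,0],[-0.0657,0.0339,-0.1325,0,0,0,0],[-0.0657,0.0339,-0.1325,0,0,0,0],[0,0,0,0.0563,-0.0024,0.0018,0],[0,0,0,0.0563,-0.0024,0.0018,0],[0,0,0,0.0563,-0.0024,0.0018,0],[0,0,0,0.0563,-0.0024,0.0018,0],[0,0,0,0.0563,-0.0024,0.0018,0],[0,0,0,0.0563,-0.0024,0.0018,0],[0,0,0,0.0563,-0.0024,0.0018,0],[0,0,0,0.0563,-0.0024,0.0018,0],[0,0,0,0,0,0,0],[0,0,0,0,0,0,0]]]'
python3 - <<'E'
from plan import *
p,T,o=cur(); turn(T,RT()); print(wc(p).round(1),o['gripper_width']); legs(p,RT(),cw([0,.9,104]))
E
```

```text
t: 26.08
eef_pos: [520.8, 129.8, 226.7]
ee_rot: [0.62, 0.745, 0.189, 0.156]
contact_force: [0.6, -0.1, -1.9]
gripper_width: 0.635
finger_force: 64.6
  turn [-0.0045 -0.0022  0.0008] n>= 1
[ -2.2   0.5 139.3] 0.6350823880475643
  shift m [0.0004 0.0022 0.0353] n>= 1 -> [539. 134. 197.]
```

```bash
python3 -m jog '[[[-0.0045,-0.0015,0,0.0004,0.0022,0.03,0],[0,0,0,0,0,0.012,0],[0,0,0,0,0,0.006,0],[0,0,0,0,0,0.006,0],[0,0,0,0,0,0.005,0],[0,0,0,0,0,0,0]]]'
python3 - <<'E'
from plan import *
p,T,o=cur(); turn(T,RT()); print(wc(p).round(1), (RC.T@o['contact_force']).round(1),o['gripper_width'])
E
```

```text
t: 26.82
eef_pos: [551.7, 135.5, 177.4]
ee_rot: [0.62, 0.744, 0.191, 0.159]
contact_force: [-1.4, 0.3, -1.3]
gripper_width: 0.637
finger_force: 64.8
  turn [ 0.0033 -0.0002 -0.0009] n>= 1
[ 1.7  0.5 81. ] [-1.8  0.6 -0.5] 0.6367826561874926
```

```bash
python3 -m jog '[[[0.002,0,0,0.0004,-0.0012,0.006,0],[0,0,0,0,0,0.006,0],[0,0,0,0,0,0.008,0],[0,0,0,0,0,0.008,0],[0,0,0,0,0,0.008,0],[0,0,0,0,0,0,0]]]'
python3 - <<'E'
from plan import *
p,T,o=cur(); turn(T,RT()); print(wc(p).round(1), (RC.T@o['contact_force']).round(1),o['gripper_width'])
E
```

```text
t: 27.58
eef_pos: [567.6, 138.7, 144.1]
ee_rot: [0.62, 0.744, 0.19, 0.158]
contact_force: [-0.9, 0.6, -2.0]
gripper_width: 0.639
finger_force: 64.6
  turn [-0.0004 -0.0001 -0.0008] n>= 1
[-0.   0.7 44. ] [-1.7  0.7 -1.4] 0.6393583814242235
```

```bash
python3 -m jog '[[[0,0,0,0,0,0.008,0],[0,0,0,0,0,0.008,0],[0,0,0,0,0,0.008,0],[0,0,0,0,0,0.004,0],[0,0,0,0,0,0.002,0],[0,0,0,0,0,0.001,0],[0,0,0,0,0,0,0]]]'
python3 - <<'E'
from plan import *
p,T,o=cur(); turn(T,RT()); print(wc(p).round(1), (RC.T@o['contact_force']).round(1),o['gripper_width'])
E
```

```text
t: 28.45
eef_pos: [581.3, 141.3, 119.4]
ee_rot: [0.62, 0.744, 0.191, 0.159]
contact_force: [-11.7, -2.6, 13.6]
gripper_width: 0.64
finger_force: 66.5
  turn [ 0.0014 -0.0001 -0.0001] n>= 1
[ 0.4  0.9 15.7] [-4.  -0.5 17.7] 0.6398831452645429
```

Floor contact where expected. Press a touch more, release, retreat and check.

```bash
python3 -m jog '[[[0,0,0,0,0,0.0015,0],[0,0,0,0,0,0,0],[0,0,0,0,0,-0.0025,0],[0,0,0,0,0,0,1],[0,0,0,0,0,0,1],[0,0,0,0,0,0,1],[0,0,0,0,0,0,1],[0,0,0,0,0,-0.03,1],[0,0,0,0,0,-0.05,1],[0,0,0,0,0,-0.06,1],[0,0,0,0,0,-0.06,1],[0,0,0,0,0,0,1],[0,0,0,0,0,0,1]]]'
python3 - <<'E'
from plan import *
p,T,o=cur(); print(wc(p).round(1),o['gripper_width'])
a=[]
for c in('scene','top'):
    im=eyes.grab_frame(c); f=lambda P:tuple((proj(c,P)*3+1).round().astype(int).tolist())
    for n in ('short_mid','jar_mid','tape','bowl','flats'):
        d=pinpoint(c,n); print(n,d and world(c,d[0]['position']).round(0))
    im=cv2.resize(im[:,:,::-1],None,fx=3,fy=3,interpolation=cv2.INTER_CUBIC)
    for y in (1.5,107.5):
        Q=[cw([a_,y+b,z]) for z in(40,0) for a_,b in((-27.5,-19),(27.5,-19),(27.5,19),(-27.5,19))]
        for i in range(4):
            for j,k in((i,(i+1)%4),(i,i+4)): cv2.line(im,f(Q[j]),f(Q[k]),(0,255,0),1)
    u,v=f(cw([0,30,10])); a.append(im[v-300:v+300,u-200:u+200])
cv2.imwrite('pics/ov4.png',np.hstack(a))
E
```

```text
t: 30.08
eef_pos: [486.9, 123.9, 293.9]
ee_rot: [0.62, 0.744, 0.19, 0.159]
contact_force: [-0.1, 0.2, -0.2]
gripper_width: 0.995
finger_force: 0.0
[-2.000e-01  8.000e-01  2.148e+02] 0.9951106094056368
short_mid [ 470. -289.   30.]
jar_mid [ 598. -152.   46.]
tape [406.  17.   0.]
bowl [309. 380.  -2.]
flats [ 335. -221.    2.]
short_mid [ 469. -288.   35.]
jar_mid [ 599. -147.   42.]
tape [406.  14.   3.]
bowl [304. 379.  -3.]
flats [ 332. -220.    0.]
```

View pics/ov4.png

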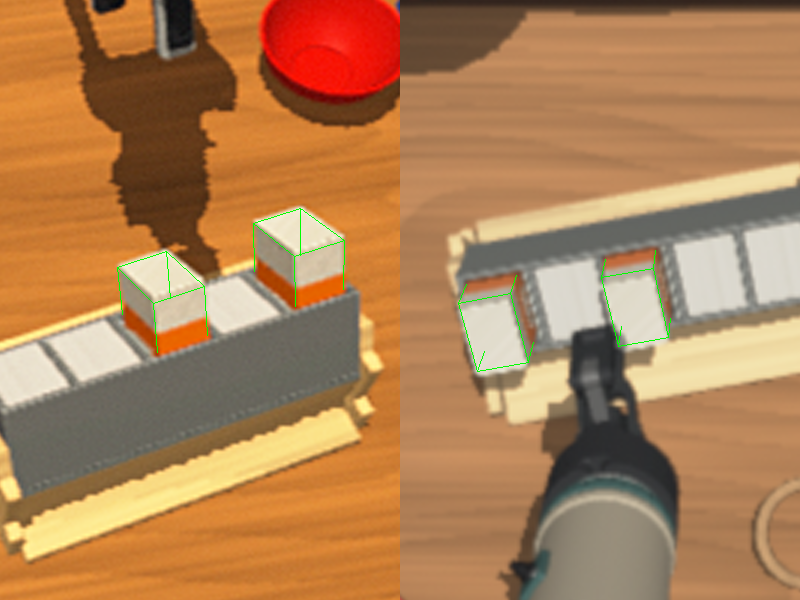

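Both cartons match their home wireframes, at (165,290) and (300,245), and the other things on the table have not moved. I'm handing the job in.

```bash
python3 -c "
from bench import r
print(r.sign_off())"
```

```text
the job is handed in; nothing more can be done
None
```

I pressed the flaps first and found cells 2 (y = 0) and 4 (y = 106) empty, then stood carton A in cell 4 and carton B in cell 2, both down to floor contact and released; the other things on the table have not moved, and I handed the job in at about 30 s of the 72 s.

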